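Pin the grind-setting barrel and snug its lock ring

ROBOT

A 7-joint arm with a two-finger parallel gripper is mounted at the origin on a cart in front of the work surface, level with it; the furniture and walls round the work are solid. World frame = base frame: x ahead of the robot, y to its left, z up, the work surface at z = 0. Lengths are in m, angles in rad, forces in N, time in s.
With the tool pointing down it reaches from about 0.425 to 0.95 m from the base axis. Payload 4.7 kg.
Tool frame: the origin (TCP) lies at the very end of the fingers, on their centre line; the grasp point (between the pads) lies 19 mm behind it; z points along the fingers, y is the line along which they close (so a half turn about z gives the same grasp; the last joint's range is limited). The gripper opens to 85 mm and grips with 20 to 120 N. Pads are 22 mm wide; open, the fingers measure 114 mm over their backs; the gripper's body (76 mm by 85 mm) begins 54 mm behind the grasp point. The pads swing forward as they close: fully open they stand 13 mm farther back than shut.
Start: joints at [-1.169, 0.469, -0.049, 1.532, 0.024, 1.141, -0.082], TCP at [0.282, 0.613, 0.231] pointing down, gripper open.
Joint ranges: [-2.59, 2.59], [-0.33, 1.99], [-1.39, 1.29], [0.1, 2.45], [-1.04, 4.18], [0.21, 1.99], [-2.66, 2.66]. Speed limits (rad/s): [2.57, 2.57, 3.14, 3.14, 3.14, 3.14, 3.14].

INTERFACE

Orientations are given as a rotation vector (axis times angle).
In Python, from workcell import env, cams, ticket gives the robot as it stands.
- The arm moves only by the tool play_rows, never from a script. Its argument "steps" is one flat list of numbers, 6 for each row, row after row: the shift along the tool's x, y, z as a fraction of full scale, then the turn, a rotation vector about the tool's x, y, z as a fraction of full scale. A call has 1 to 5 rows; each row is the pose to reach, as a shift and turn from the pose commanded when the call began, along the tool's axes at that moment; what a row does not reach only later rows make up. Full scale, the value 1, is 0.5 m for a shift and 0.5 rad for a turn. A row lasts 1/12 s, in which the tool goes at most 41.7 mm and 7.16 degrees, less where a joint would pass 70% of its speed; a pose out of reach is approached as far as the arm can. A call with a number of a shift or a turn outside -1 to 1 is refused whole. A call with a gripper value outside its range is refused whole. "hand" is the opening, from 0 (shut) to 1 (fully open), set as the call begins (left out, the last holds). The fingers move at their own pace and stop on an object; "grip_force" is the grip in N (left out, the last holds). Time passes only in rows, so rows that repeat a pose let the fingers close. It gives the time, the measured TCP pose, the force, the opening and the grip force at its end, in the units of the state.
- env.state(): the state, without advancing time (a new reading comes with each control period).
- cams.camera(name): name is "side" or "top"; returns a dict with "frame" (400x640x3 uint8, red, green, blue), "vfov" (degrees; the focal length in pixels is half the picture's height over the tangent of half this angle, whatever the lens; pixels are square), "cx", "cy" (the principal point, pixels), "rvec" (rotation vector, rad) and "tvec" (3), from world to camera coordinates, as OpenCV has them. Camera axes: x right, y down, z forward; pixel columns grow to the right and rows downward; lengths in m; the calibration is good to about 2 mm. A picture is of the moment at which its call begins. There is no depth.
- ticket.finish_job(): hands the job in; it is judged then, once.
The state is a dict: "t": time; "qpos": joint angles; "dq": joint speeds; "joint_efforts": joint torques, N m; "position": TCP position; "eef_rot": TCP orientation; "wrist_force": force on the tool from outside, world axes, zero at the start; "torque": the same for the moment, N m; "width": opening from 0.0 (shut) to 1.0 (fully open); "grasp_force": force on a finger pad.
Only numpy, scipy, OpenCV 4.12 (cv2) and the standard library are available. Lean on these libraries where they do the work, as an engineer would, in place of code of your own. Each camera call takes 0.05 s, during which the arm holds its last target. There are 200 camera calls.

TASK

Fix the coffee grinder's grind setting: swing the barrel's arm anticlockwise (seen from above) against its stop, push the steel pin from the wooden rest fully down through the arm into the ear of the housing so that the barrel is held still, then turn the knurled lock ring clockwise until it is snug at the end of its travel. Tighten it firmly but with feeling, about 1 newton metre, because the pin bends if the ring is forced; leave the pin in place and the other things on the worktop where they are.

Things in the scene. Friction and masses are not known exactly. Their poses are not given: they have to be found in the camera images.
- grinder: squat black coffee grinder without hopper, fixed to the worktop: round housing 140 mm across, 80 mm high; origin on its axis at the worktop, z up, small chute towards -x. On its +y side an aluminium ear (34 x 34 mm, top 80 mm up) stands out with the blind pin hole, 90 mm from the axis. On top of it, about the same vertical axis, turn the setting barrel and its lock ring
- ear_hole (a point): centre of the mouth of the pin hole in the fixed ear: 11.5 mm bore, 26 mm deep, mouth chamfered 2 mm, 80 mm above the worktop
- barrel_angle (a joint): angle of the aluminium setting barrel with its arm, rad: 0 = arm against its stop, straight over the ear, hole over hole; grows clockwise seen from above, up to 0.7. It turns with slight friction (0.08 N m), less than the ring's, so an unpinned barrel is dragged round by the ring
- setting_barrel: setting barrel with its arm: a flat aluminium arm, 8 mm thick, 30 mm wide, underside 82 mm above the worktop, reaching 126 mm from the axis; this body's origin is on the grinder axis at worktop height, y along the arm, z up. At its end an upright round finger tab, 12 mm across, rises to 124 mm above the worktop
- lug_hole (a point): centre of the top of the through hole in the arm (11.5 mm bore, chamfered 2 mm), 90 mm from the grinder axis, 90 mm above the worktop
- tab_top (a point): centre of the top of the finger tab, 118 mm from the grinder axis, 124 mm above the worktop; push or pinch the tab to swing the arm
- lock_ring (a joint): angle of the lock ring on the barrel, rad: grows clockwise seen from above (tightening), stops hard at 2.0; starts 0.7 to 1.3 short of that. It turns under steady friction of about 0.25 N m and does not run back. Snug means 0.85 to 1.25 N m felt, best 1.0, against the stop
- ring_grip (a point): point on the axis of the knurled steel lock ring, 116 mm above the worktop. The ring is 55 mm across (57 over the knurls) and stands from 94 to 126 mm above the worktop; the barrel's 40 mm core goes through it and ends 142 mm above the worktop. Grip the ring across here; its knurls bite: with a grip of 30 N or more the pin bends before the fingers slip
- pin_rest: wooden block 60 x 60 x 36 mm, fixed, with an upright hole 12.5 mm wide in which the pin waits; origin under its centre
- pin: loose steel pin, 60 g, standing upright: shaft 10 mm across and 30 mm long with a tapered foot, then a collar 20 mm across and 4 mm thick, then a flat black grip 24 mm wide along the pin's x, 12 mm thick along its y and 34 mm high (68 mm in all); origin at the centre of its foot. Fully down, the collar lies on the arm and the foot is 20 mm below the mouth of the ear hole.
- pin_head (a point): middle of the pin's black grip, 52 mm above its foot. The pin bends if the ring is forced with more than about 1.4 N m against its stop
- mug: blue mug, 91 mm high, bystander, origin under its centre
- honey_jar: small glass jar with black lid, 94 mm high, bystander, origin under its centre
- pepper_mill: brown wooden pepper mill, 170 mm high, bystander, origin under its centre

How it is judged:
By the outcome, as a careful person would: the job done as asked, in the order asked, and still so for the second after the job is handed in, with the robot touching nothing.
It also fails if it takes over 72 s, if anything falls off the work surface, if the arm or the gripper's body presses on something with over 40 N, if the wrist force passes 120 N, or if a joint passes its speed limit or range.

## Working session

There is one attempt and no reset: what is moved stays moved. The work goes in short steps, Python scripts to look and compute and a tool call to move; the robot and the scene stay as the last step left them, time stands still between calls to the robot, and variables do not carry over. Pictures are saved under pics/ and viewed, at most 10 in all, crops included, and the job is handed in when it is done.

Besides the shell and the picture viewer there is one more tool, called by a JSON object that holds its "name" and its "arguments". play_rows: Moves the arm, as the interface text tells. Its arguments: {"type":"object","properties":{"steps":{"type":"array","items":{"type":"number"}},"hand":{"type":"number"},"grip_force":{"type":"number"}},"required":["steps"]}

```bash
ls; mkdir -p pics
cat > h.py <<'E'
import numpy as np, cv2
from scipy.spatial.transform import Rotation as R
from workcell import env, cams, ticket
def cam(n):
    c=cams.camera(n); f=c["frame"]; h=f.shape[0]
    fl=h/2/np.tan(np.radians(c["vfov"])/2)
    c["K"]=np.array([[fl,0,c["cx"]],[0,fl,c["cy"]],[0,0,1]]); c["Rm"]=R.from_rotvec(np.ravel(c["rvec"])).as_matrix(); c["t"]=np.ravel(c["tvec"])
    return c
def ray(c,u,v):
    d=c["Rm"].T@np.linalg.solve(c["K"],[u,v,1.]); return -c["Rm"].T@c["t"], d/np.linalg.norm(d)
def onz(c,u,v,z):
    o,d=ray(c,u,v); return o+d*(z-o[2])/d[2]
def proj(c,p):
    q=c["K"]@(c["Rm"]@np.asarray(p,float)+c["t"]); return q[:2]/q[2]
def tri(c1,p1,c2,p2):
    A=[];b=[]
    for c,p in((c1,p1),(c2,p2)):
        o,d=ray(c,*p); M=np.eye(3)-np.outer(d,d); A.append(M); b.append(M@o)
    return np.linalg.solve(sum(A),sum(b))
def save(c,n,crop=None,s=1):
    f=cv2.cvtColor(c["frame"],cv2.COLOR_RGB2BGR)
    if crop: x0,y0,x1,y1=crop; f=f[y0:y1,x0:x1]
    cv2.imwrite("pics/"+n,cv2.resize(f,None,fx=s,fy=s,interpolation=cv2.INTER_CUBIC))
E
python3 - <<'E'
from h import *
for n in("top","side"):
    c=cam(n); save(c,n+"0.png"); print(n,c["vfov"],c["cx"],c["cy"],ray(c,320,200), {k:v for k,v in c.items() if k not in("frame","K","Rm")})
print(env.state())
E
```

```text
pics
top 51.44212782439909 322.897230628285 201.78434709861872 (array([0.37922586, 0.02160826, 1.30904558]), array([ 0.16179577,  0.02663423, -0.98646477])) {'vfov': 51.44212782439909, 'cx': 322.897230628285, 'cy': 201.78434709861872, 'rvec': array([ 2.14136182, -2.1190448 ,  0.14894037]), 'tvec': array([0.0406103 , 0.5812661 , 1.23221753]), 't': array([0.0406103 , 0.5812661 , 1.23221753])}
side 55.39947904622726 320.358007527618 201.88755988783788 (array([0.08971692, 0.90525081, 0.49515304]), array([ 0.47583774, -0.80513544, -0.35402735])) {'vfov': 55.39947904622726, 'cx': 320.358007527618, 'cy': 201.88755988783788, 'rvec': array([ 0.60283375, -2.2848545 ,  1.56254872]), 'tvec': array([0.54043925, 0.18975451, 0.8629156 ]), 't': array([0.54043925, 0.18975451, 0.8629156 ])}
{'t': 0.1, 'qpos': array([-1.16892165,  0.46940498, -0.04855368,  1.53356935,  0.02409967,
        1.1410089 , -0.08228896]), 'dq': array([-0.00086602, -0.00273343,  0.00185182, -0.00240815, -0.00091032,
        0.0013683 , -0.00111757]), 'joint_efforts': array([-8.59886268e-05, -5.11509812e+01, -4.72596253e-02, -2.38390464e+01,
        1.08061067e-02,  4.39564421e-03, -1.58637886e-05]), 'position': array([0.28165403, 0.61285229, 0.23033861]), 'eef_rot': array([-6.71369243e-01, -3.06870279e+00,  2.79433601e-03]), 'wrist_force': array([ 0.60091689, -0.71617213, -0.44615001]), 'torque': array([-0.03785368, -0.00408609, -0.01163035]), 'grasp_force': 0.0, 'width': 1.0034532473564788}
```

View pictures.

View pics/top0.png

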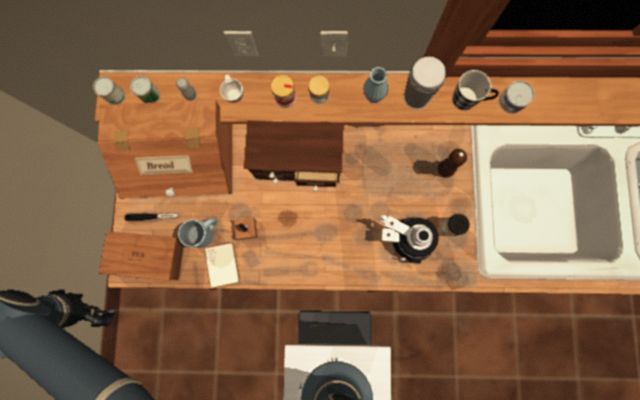

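View pics/side0.png

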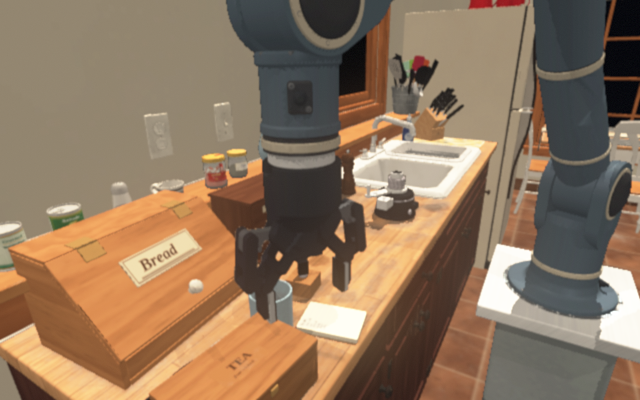

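Run:
```python
from h import *
c=cam("top"); s=cam("side")
f=c["frame"]; a=cv2.resize(f[200:280,350:480],None,fx=6,fy=6,interpolation=cv2.INTER_CUBIC)[:,:780]
b=cv2.resize(f[205:255,170:270],None,fx=5,fy=5,interpolation=cv2.INTER_CUBIC)
im=np.zeros((590,800,3),np.uint8); im[:300,:780]=a[60:360]; im[320:570,:500]=b
g=cv2.resize(s["frame"][160:230,350:425],None,fx=3.8,fy=3.6,interpolation=cv2.INTER_CUBIC); im[320:320+g.shape[0],510:510+g.shape[1]]=g
cv2.imwrite("pics/z0.png",im[:,:,::-1])
```

```text
(no output)
```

View pics/z0.png

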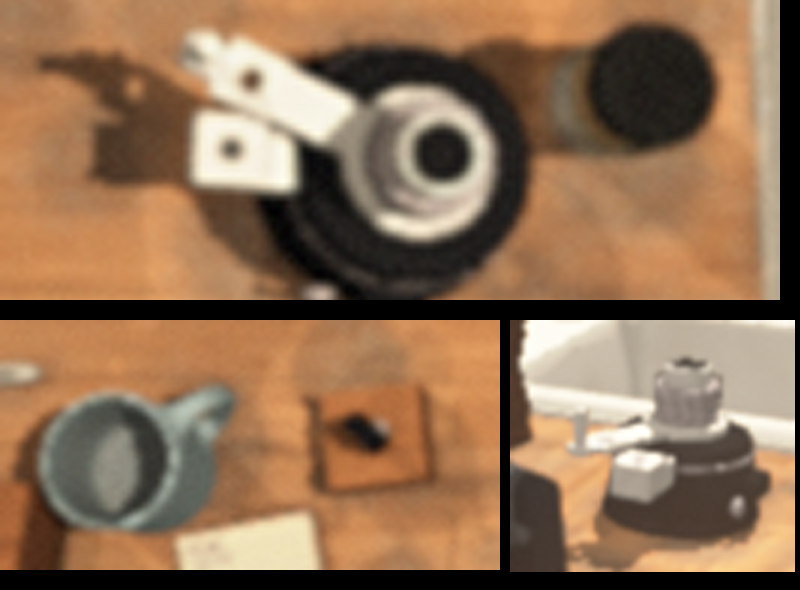

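```bash
cat >> h.py <<'E'
def dark(c,u,v,r,thr=None):
    "intensity-weighted centroid of dark spot near u,v"
    g=cv2.cvtColor(c["frame"],cv2.COLOR_RGB2GRAY).astype(float)
    y,x=np.mgrid[:g.shape[0],:g.shape[1]]; m=np.hypot(x-u,y-v)<=r
    top=g[m].max() if thr is None else thr
    w=np.clip(top-g,0,None)*m
    w[w<.35*w.max()]=0
    p=np.array([(w*x).sum(),(w*y).sum()])/w.sum()
    C=np.cov(np.vstack([x[m],y[m]]),aweights=w[m]); return p,C
E
python3 - <<'E'
from h import *
c=cam("top")
E=onz(c,*dark(c,388,234.3,3)[0],.08); L=onz(c,*dark(c,391.3,222.8,2.6)[0],.09); 
p,C=dark(c,423,235,5); T=onz(c,*p,.142)
print("ear",E,"lug",L,"core",T,p, "d",np.linalg.norm((E-T)[:2]),np.linalg.norm((L-T)[:2]))
a=lambda v:np.degrees(np.arctan2(v[1],v[0])); print(a(E-T),a(L-T))
# tab: brightest; jar, mug, pin
print("tab",onz(c,382.5,217,.124))
hsv=cv2.cvtColor(c["frame"],cv2.COLOR_RGB2HSV)
def blob(m,x0,y0,x1,y1):
    q=np.zeros_like(m); q[y0:y1,x0:x1]=m[y0:y1,x0:x1]
    cs,_=cv2.findContours(q,cv2.RETR_EXTERNAL,cv2.CHAIN_APPROX_NONE); k=max(cs,key=cv2.contourArea); return cv2.minAreaRect(k),k
v=(hsv[...,2]<45).astype(np.uint8)
r,k=blob(v,444,208,474,240); print("jar",r,onz(c,*r[0],.094))
p,C=dark(c,242.5,226.5,5,60); print("pin",p,np.linalg.eigh(C)); print(onz(c,*p,.07),onz(c,*p,.058))
print(hsv[218:237,234:252,2])
r,k=blob(((hsv[...,0]>80)&(hsv[...,0]<110)).astype(np.uint8),175,210,220,250); print("mug",r,onz(c,*r[0],.091))
# block corners, pixel guess from crop
for u,w in((317,395),(424,388),(433,480),(325,490)): print(onz(c,170+u/5-.4,205+(w-320)/5-.4,.036))
E
```

```text
ear [ 0.47982277 -0.14760706  0.08      ] lug [ 0.51253817 -0.15611795  0.09      ] core [ 0.47352865 -0.23706347  0.142     ] [423.18999859 235.15298771] d 0.089677567812192 0.08985499128995025
85.9753230229525 64.26950456941051
tab [ 0.52581322 -0.12625404  0.124     ]
jar ((457.8824157714844, 224.02940368652344), (17.46256446838379, 19.160314559936523), 75.96376037597656) [ 0.51097417 -0.34948974  0.094     ]
pin [242.37648456 227.35748219] EighResult(eigenvalues=array([0.87368685, 5.17989337]), eigenvectors=array([[ 0.6034658 , -0.79738889],
       [-0.79738889, -0.6034658 ]]))
[0.49709132 0.28720156 0.07      ] [0.49823283 0.2897738  0.058     ]
[[180 180 178 176 176 176 179 181 182 181 178 178 177 174 174 176 181 184]
 [179 181 183 181 185 186 189 192 192 188 183 179 180 182 182 182 182 185]
 [171 186 189 189 191 191 194 194 193 188 183 182 181 178 182 179 185 186]
 [161 184 192 191 193 192 194 195 192 186 181 179 179 180 180 181 181 184]
 [156 184 192 189 192 186 179 180 179 177 182 179 176 179 180 180 181 188]
 [151 179 186 182 174 157 136 132 141 159 170 177 178 178 179 176 
[... 437 characters left out ...]
  96 142 172 181 182]
 [130 154 165 155 135 120 111  96  77  56  41  43  74 119 145 163 171 176]
 [126 158 173 174 168 162 154 133 117 104  98 100 126 145 154 161 168 171]
 [122 156 180 183 183 181 177 167 164 156 155 160 170 168 172 168 168 174]
 [115 151 179 187 187 188 188 187 185 187 187 187 190 185 178 176 173 174]
 [104 142 175 188 190 189 190 191 192 192 194 196 196 194 185 180 176 174]
 [102 137 174 188 192 192 193 193 195 197 194 197 196 194 190 188 178 173]
 [101 138 172 193 194 197 193 196 194 194 190 190 184 185 179 179 171 156]]Traceback (most recent call last):
  File "<stdin>", line 17, in <module>
  File "<stdin>", line 12, in blob
ValueError: max() iterable argument is empty
```

```bash
cat > plan.py <<'E'
import sys
from h import *
def plan(x,y,z,yaw):
    "yaw: world angle (deg) of tool y; tool z down"
    s=env.state(); M=R.from_rotvec(s["eef_rot"]).as_matrix(); p=s["position"]
    a=np.radians(yaw); T=np.array([[np.sin(a),np.cos(a),0],[-np.cos(a),np.sin(a),0],[0,0,-1.]]).T
    T=np.column_stack([[np.sin(a),-np.cos(a),0],[np.cos(a),np.sin(a),0],[0,0,-1.]])
    d=M.T@(np.array([x,y,z])-p)/.5; r=R.from_matrix(M.T@T).as_rotvec()/.5
    print("t",round(s["t"],2),"p",p.round(4),"yaw",round(np.degrees(np.arctan2(M[1,1],M[0,1])),2),"tilt",M[:2,2].round(4),"F",s["wrist_force"].round(1),"T",s["torque"].round(2),"w",round(s["width"],3),"g",round(s["grasp_force"],1))
    print("q",s["qpos"].round(2)); print("shift",d.round(4),"turn",r.round(3),"rows",(np.linalg.norm(d)*.5/.0417).round(1))
if __name__=="__main__": plan(*map(float,sys.argv[1:5]))
E
python3 plan.py .57 -.134 .22 -4
python3 - <<'E'
from h import *
c=cam("top")
for u,w in((317,395),(424,388),(433,480),(325,490)): print(onz(c,170+u/5-.4,205+(w-320)/5-.4,.036).round(4))
E
```

```text
[0.5241 0.3247 0.036 ]
[0.5291 0.2583 0.036 ]
[0.4723 0.2506 0.036 ]
[0.4654 0.317  0.036 ]Traceback (most recent call last):
  File "plan.py", line 11, in <module>
    if __name__=="__main__": plan(*map(float,sys.argv[1:5]))
                             ~~~~^^^^^^^^^^^^^^^^^^^^^^^^^^^
  File "plan.py", line 8, in plan
    d=M.T@(np.array([x,y,z])-p)/.5; r=R.from_matrix(M.T@T).as_rotvec()/.5
                                      ~~~~~~~~~~~~~^^^^^^^
  File "scipy/spatial/transform/_rotation.pyx", line 1143, in scipy.spatial.transform._rotation.Rotation.from_matrix
ValueError: Non-positive determinant (left-handed or null coordinate frame) in rotation matrix 0: [[-3.53184830e-01 -9.35553566e-01  3.77248176e-05]
 [-9.35553193e-01  3.53184725e-01  8.79539073e-04]
 [ 8.36179745e-04 -2.75346285e-04  9.99999612e-01]].
```

```bash
sed -i '/    a=np.radians(yaw); T=np.array/s/; T=.*$//; s/\[\[np.sin(a),-np.cos(a),0\],/[[-np.sin(a),np.cos(a),0],/' plan.py
python3 plan.py .57 -.134 .23 -4
```

```text
t 0.3 p [0.2818 0.6132 0.231 ] yaw 65.32 tilt [-0.0003 -0.0005] F [-0.4 -0.6  0.2] T [0.01 0.04 0.02] w 0.998 g 0.0
q [-1.17  0.47 -0.05  1.53  0.02  1.14 -0.08]
shift [-1.1478 -1.1171  0.0025] turn [-1.00e-03  1.00e-03  2.42e+00] rows 19.2
```

{"name": "play_rows", "arguments": {"steps": [-0.29,-0.28,0,0,0,1,-0.29,-0.28,0,0,0,1,-0.29,-0.28,0,0,0,1,-0.29,-0.28,0,0,0,1,-0.29,-0.28,0,0,0,1], "hand": 0}}

```text
t: 0.72
position: [0.3563, 0.4225, 0.2314]
eef_rot: [1.418, 2.803, -0.001]
wrist_force: [1.2, 0.2, -0.4]
width: 0.298
grasp_force: 0.0
```

{"name": "play_rows", "arguments": {"steps": [-0.4,-0.11,0,0,0,1,-0.4,-0.11,0,0,0,1,-0.4,-0.11,0,0,0,1,-0.4,-0.11,0,0,0,1,-0.4,-0.11,0,0,0,1]}}

```text
t: 1.13
position: [0.4308, 0.2302, 0.2316]
eef_rot: [2.066, 2.367, 0.001]
wrist_force: [-0.1, 0.5, 0.0]
width: 0.001
grasp_force: 0.0
```

{"name": "play_rows", "arguments": {"steps": [-0.4,0.09,0,0,0,0.42,-0.4,0.09,0,0,0,0.42,-0.4,0.09,0,0,0,0.42,-0.4,0.09,0,0,0,0.42,-0.4,0.09,0,0,0,0.42]}}

```text
t: 1.55
position: [0.5034, 0.0381, 0.2317]
eef_rot: [2.298, 2.141, 0.002]
wrist_force: [0.4, 0.2, -0.2]
width: -0.002
grasp_force: 0.0
```

```bash
python3 plan.py .57 -.134 .107 -4
```

```text
t 1.55 p [0.5034 0.0381 0.2317] yaw -4.05 tilt [0.001  0.0003] F [ 0.4  0.2 -0.2] T [ 0.06 -0.03  0.02] w -0.002 g 0.0
q [-0.55  0.19  0.46  1.95 -0.1   1.02 -0.12]
shift [-0.3341  0.157   0.2495] turn [ 0.002 -0.001 -0.002] rows 5.3
```

{"name": "play_rows", "arguments": {"steps": [-0.334,0.165,0.05,0,0,0,-0.334,0.165,0.05,0,0,0,-0.334,0.165,0.05,0,0,0,-0.334,0.165,0.05,0,0,0,-0.334,0.165,0.2,0,0,0]}}

```text
t: 1.97
position: [0.5757, -0.1316, 0.1748]
eef_rot: [2.295, 2.123, 0.012]
wrist_force: [1.9, -0.7, 1.5]
width: -0.001
grasp_force: 0.0
```

{"name": "play_rows", "arguments": {"steps": [0,0,0.1,0,0,0,0,0,0.145,0,0,0,0,0,0.145,0,0,0]}}

```text
t: 2.22
position: [0.565, -0.1214, 0.0903]
eef_rot: [-2.291, -2.135, 0.013]
wrist_force: [-1.3, 1.1, 0.2]
width: -0.001
grasp_force: 0.0
```

```bash
python3 plan.py .502 -.121 .107 -4
python3 - <<'E'
from h import *
c=cam("top"); s=cam("side")
p=env.state()["position"]; print(proj(c,p),proj(s,p))
f=c["frame"]; a=cv2.resize(f[190:270,350:480],None,fx=6,fy=6,interpolation=cv2.INTER_CUBIC)
b=cv2.resize(s["frame"][150:230,340:440],None,fx=3,fy=3,interpolation=cv2.INTER_CUBIC)
im=np.zeros((600,790,3),np.uint8); im[:350,:780]=a[:350]; im[360:600,:300]=b; cv2.imwrite("pics/z1.png",im[:,:,::-1])
E
```

```text
t 2.22 p [ 0.565  -0.1214  0.0903] yaw -4.04 tilt [-0.0126  0.0016] F [-1.3  1.1  0.2] T [-0.    0.02 -0.03] w -0.001 g 0.0
q [-0.2   0.51  0.46  1.91 -0.3   0.8   0.35]
shift [-0.0081 -0.1261 -0.0318] turn [-0.025 -0.001 -0.001] rows 1.6
[379.84814304 203.42182311] [354.79451615 190.95864748]
```

View pics/z1.png

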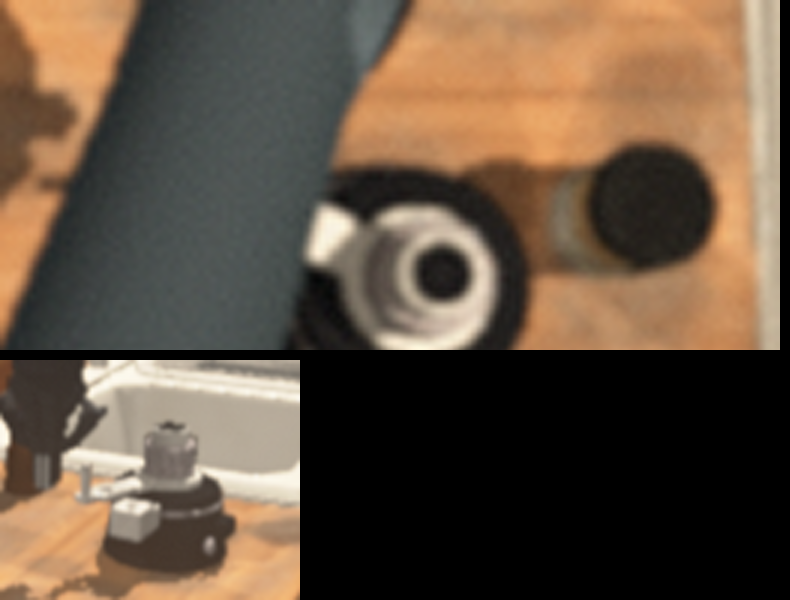

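{"name": "play_rows", "arguments": {"steps": [-0.008,0,-0.03,0,0,0,-0.008,0,-0.03,0,0,0,-0.008,0,-0.03,0,0,0]}}

```text
t: 2.57
position: [0.5716, -0.1268, 0.1145]
eef_rot: [2.294, 2.139, 0.007]
wrist_force: [-0.6, 0.2, 0.2]
width: 0.0
grasp_force: 0.0
```

```bash
python3 plan.py .502 -.121 .107 -4
```

```text
t 2.57 p [ 0.5716 -0.1268  0.1145] yaw -4.0 tilt [ 0.0064 -0.0005] F [-0.6  0.2  0.2] T [ 0.02 -0.08  0.01] w 0.0 g 0.0
q [-0.21  0.48  0.47  1.89 -0.29  0.83  0.34]
shift [ 0.0018 -0.1398  0.0141] turn [ 0.013  0.    -0.   ] rows 1.7
```

{"name": "play_rows", "arguments": {"steps": [0.005,-0.03,0,0,0,0,0.01,-0.06,0,0,0,0,0.02,-0.1,0,0,0,0,0.025,-0.12,0,0,0,0,0.025,-0.128,0,0,0,0]}}

```text
t: 2.98
position: [0.5059, -0.108, 0.1122]
eef_rot: [-2.296, -2.144, -0.003]
wrist_force: [1.8, 1.7, 0.1]
width: 0.004
grasp_force: 0.7
```

{"name": "play_rows", "arguments": {"steps": [0,0,0,0,0,0,0,0,0,0,0,0,0,0,0,0,0,0]}}

```text
t: 3.23
position: [0.5078, -0.1087, 0.1119]
eef_rot: [2.297, 2.143, 0.003]
wrist_force: [0.6, 5.3, 4.4]
width: -0.0
grasp_force: 2.8
```

```bash
python3 plan.py .502 -.121 .107 -4
python3 - <<'E'
from h import *
s=cam("side"); save(s,"s2.png",(330,150,430,230),6)
E
```

```text
t 3.23 p [ 0.5078 -0.1087  0.1119] yaw -3.98 tilt [0.0014 0.001 ] F [0.6 5.3 4.4] T [ 1.08 -0.01 -0.06] w -0.0 g 2.8
q [-0.26  0.39  0.49  2.04 -0.26  0.77  0.32]
shift [-0.0254 -0.0098  0.0098] turn [ 0.003 -0.002  0.001] rows 0.3
```

View pics/s2.png

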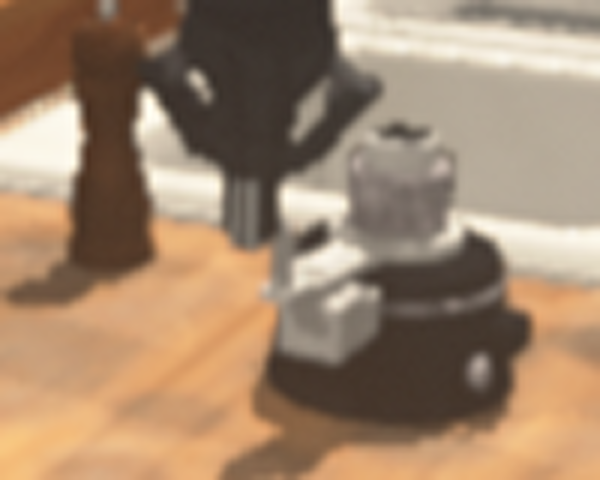

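{"name": "play_rows", "arguments": {"steps": [0.06,0,0,0,0,0,0.06,0.05,0,0,0,0,0.06,0.11,0,0,0,0,0.02,0.11,0,0,0,0,-0.02,0.11,0,0,0,0]}}

```text
t: 3.7
position: [0.5629, -0.1239, 0.1109]
eef_rot: [2.292, 2.145, -0.002]
wrist_force: [-2.0, -1.2, -0.6]
width: 0.003
grasp_force: 0.0
```

{"name": "play_rows", "arguments": {"steps": [0,0,0,0,0,0,0,0,0,0,0,0,0,0,0,0,0,0]}}

```text
t: 3.95
position: [0.5607, -0.1238, 0.1111]
eef_rot: [2.298, 2.142, -0.001]
wrist_force: [-0.5, 1.0, -0.6]
width: 0.001
grasp_force: 0.0
```

```bash
python3 plan.py .57 -.133 .107 -4
python3 - <<'E'
from h import *
print(env.state()["t"]); s=cam("side"); print(env.state()["position"])
E
```

```text
t 3.95 p [ 0.5607 -0.1238  0.1111] yaw -4.05 tilt [-0.0004 -0.0007] F [-0.5  1.  -0.6] T [ 0.01  0.06 -0.05] w 0.001 g 0.0
q [-0.22  0.47  0.47  1.92 -0.28  0.82  0.34]
shift [-0.017   0.0199  0.0081] turn [-0.001  0.001 -0.002] rows 0.3
3.95
[ 0.56066281 -0.12306661  0.11107001]
```

{"name": "play_rows", "arguments": {"steps": [-0.014,0,0.008,0,0,0,-0.012,-0.03,0.008,0,0,0,-0.01,-0.06,0.008,0,0,0,-0.006,-0.09,0.008,0,0,0,-0.003,-0.105,0.008,0,0,0]}}

```text
t: 4.42
position: [0.5065, -0.121, 0.1071]
eef_rot: [-2.297, -2.142, 0.001]
wrist_force: [-0.1, -0.5, -0.8]
width: -0.002
grasp_force: 0.4
```

{"name": "play_rows", "arguments": {"steps": [0,0,0,0,0,0,0,0,0,0,0,0,0,0,0,0,0,0]}}

```text
t: 4.67
position: [0.5092, -0.121, 0.1076]
eef_rot: [2.296, 2.142, 0.001]
wrist_force: [0.4, 0.0, 0.1]
width: -0.002
grasp_force: 0.0
```

```bash
python3 plan.py .502 -.121 .107 -4
```

```text
t 4.67 p [ 0.5092 -0.121   0.1076] yaw -3.97 tilt [ 0.0012 -0.0002] F [0.4 0.  0.1] T [-0.04 -0.01  0.  ] w -0.002 g 0.0
q [-0.23  0.4   0.48  2.04 -0.27  0.76  0.34]
shift [-0.001  -0.0144  0.0012] turn [0.002 0.    0.001] rows 0.2
```

{"name": "play_rows", "arguments": {"steps": [0,-0.007,0,0,0,0,0,-0.014,0,0,0,0,0,-0.014,0,0,0,0,0,-0.014,0,0,0,0]}}

```text
t: 5.0
position: [0.503, -0.1207, 0.1078]
eef_rot: [2.295, 2.14, 0.004]
wrist_force: [6.1, -0.4, -2.3]
width: -0.001
grasp_force: 2.6
```

{"name": "play_rows", "arguments": {"steps": [0,-0.005,0,0,0,0,0,-0.01,0,0,0,0,0,-0.01,0,0,0,0,0,-0.01,0,0,0,0]}}

```text
t: 5.33
position: [0.5025, -0.1207, 0.1086]
eef_rot: [2.288, 2.135, 0.012]
wrist_force: [14.6, -2.0, -8.3]
width: -0.0
grasp_force: 7.0
```

```bash
python3 plan.py .502 -.121 .107 -4
python3 - <<'E'
from h import *
s=cam("side"); save(s,"s3.png",(330,150,430,230),6)
E
```

```text
t 5.33 p [ 0.5025 -0.1207  0.1086] yaw -3.96 tilt [ 0.0135 -0.0033] F [14.6 -2.  -8.3] T [-0.27 -3.07 -0.04] w -0.0 g 7.0
q [-0.23  0.38  0.48  2.06 -0.26  0.74  0.34]
shift [-0.0007 -0.0011  0.0032] turn [0.027 0.005 0.001] rows 0.0
```

View pics/s3.png

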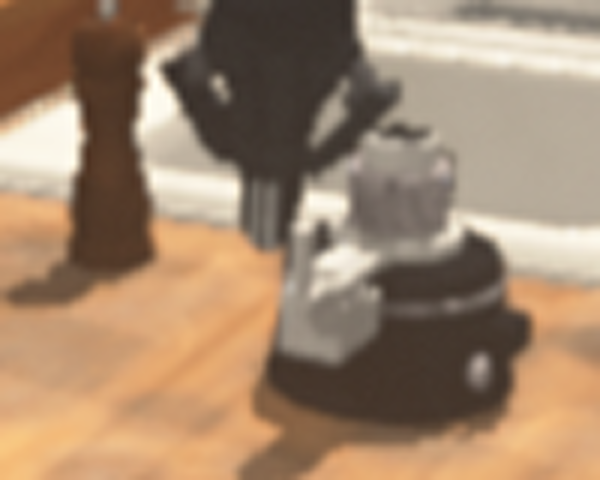

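{"name": "play_rows", "arguments": {"steps": [0,0.03,0,0,0,0,0,0.08,-0.05,0,0,0,0,0.08,-0.12,0,0,0,0.05,0.08,-0.2,0,0,0,0.1,0.08,-0.24,0,0,0]}}

```text
t: 5.8
position: [0.5395, -0.076, 0.23]
eef_rot: [2.303, 2.134, -0.001]
wrist_force: [1.4, 0.4, -0.7]
width: -0.0
grasp_force: 0.0
```

{"name": "play_rows", "arguments": {"steps": [0.08,0,0,0,0,0.3,0.16,0,0,0,0,0.6,0.24,0,0,0,0,1,0.32,-0.02,0,0,0,1,0.4,-0.04,0,0,0,1], "hand": 0.5}}

```text
t: 6.22
position: [0.534, 0.1212, 0.2272]
eef_rot: [2.76, 1.499, -0.003]
wrist_force: [0.0, -0.8, 0.0]
width: 0.501
grasp_force: 0.0
```

{"name": "play_rows", "arguments": {"steps": [0,0,0,0,0,0,0,0,0,0,0,0]}}

```text
t: 6.38
position: [0.5334, 0.1234, 0.2267]
eef_rot: [-2.75, -1.516, 0.004]
wrist_force: [0.7, -1.5, 0.5]
width: 0.504
grasp_force: 0.0
```

```bash
python3 plan.py .498 .289 .15 -38.5
python3 - <<'E'
from h import *
c=cam("top")
f=c["frame"]; cv2.imwrite("pics/t3.png",cv2.resize(f[200:270,350:480],None,fx=6,fy=6,interpolation=cv2.INTER_CUBIC)[:,:,::-1])
E
```

```text
t 6.38 p [0.5334 0.1234 0.2267] yaw -32.26 tilt [-0.0027 -0.0005] F [ 0.7 -1.5  0.5] T [-0.08 -0.05  0.01] w 0.504 g 0.0
q [-0.74  0.29  0.54  1.87 -0.17  1.04 -0.7 ]
shift [ 0.2426 -0.2363  0.1534] turn [-0.004  0.004  0.218] rows 4.5
```

View pics/t3.png

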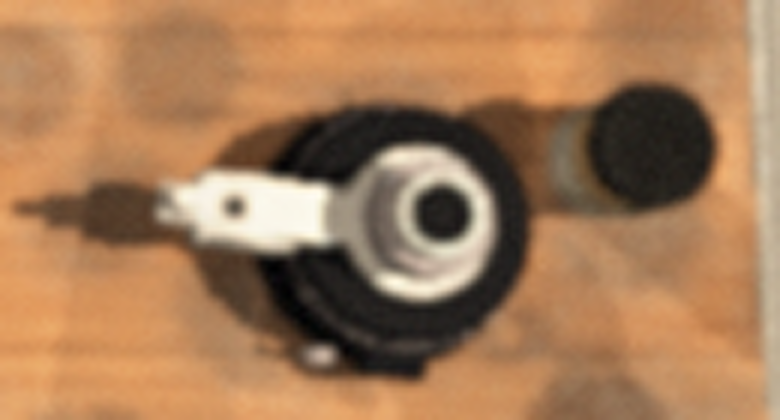

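{"name": "play_rows", "arguments": {"steps": [0.05,-0.05,0.03,0,0,0.1,0.1,-0.1,0.06,0,0,0.22,0.16,-0.16,0.1,0,0,0.22,0.21,-0.205,0.13,0,0,0.22,0.243,-0.236,0.153,0,0,0.22]}}

```text
t: 6.85
position: [0.4999, 0.2881, 0.1494]
eef_rot: [-2.834, -1.354, 0.003]
wrist_force: [0.5, 1.2, 0.0]
width: 0.499
grasp_force: 0.0
```

{"name": "play_rows", "arguments": {"steps": [0,0,0,0,0,0,0,0,0,0,0,0,0,0,0,0,0,0]}}

```text
t: 7.1
position: [0.5022, 0.2836, 0.1511]
eef_rot: [2.836, 1.348, -0.0]
wrist_force: [0.7, 0.4, 0.1]
width: 0.501
grasp_force: 0.0
```

```bash
python3 plan.py .498 .289 .046 -38.5
python3 - <<'E'
from h import *
c=cam("top"); s=cam("side")
p,_=dark(c,388.8,233.9,2.6); L=onz(c,*p,.09); T=np.array([0.47352865,-0.23706347]); d=L[:2]-T; print("lug",L,np.linalg.norm(d),np.degrees(np.arctan2(d[1],d[0])))
P=np.array([.498,.289,.036]); 
for q in ([.498,.289,.074],[.498,.289,.04],env.state()["position"]): print(proj(s,q))
u,v=proj(s,[.498,.289,.057]).astype(int); print(u,v); save(s,"s4.png",(u-50,v-45,u+50,v+30),7)
E
```

```text
t 7.1 p [0.5022 0.2836 0.1511] yaw -39.16 tilt [ 0.0004 -0.0015] F [0.7 0.4 0.1] T [-0.01 -0.04  0.07] w 0.501 g 0.0
q [-0.95  0.42  0.47  1.88 -0.24  0.9  -1.05]
shift [ 0.0032 -0.0136  0.2102] turn [ 0.002  0.002 -0.023] rows 2.5
lug [ 0.47976193 -0.14788444  0.09      ] 0.08939660797475465 86.00174066482978
[303.83485084 260.37426999]
[304.31155774 273.72025187]
[302.24954054 227.05195723]
304 267
```

View pics/s4.png

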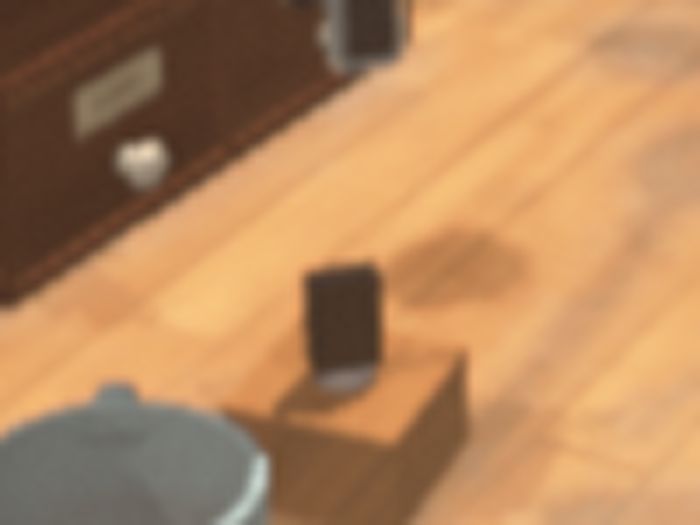

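```bash
python3 - <<'E'
from h import *
c=cam("top"); s=cam("side")
g=cv2.cvtColor(s["frame"],cv2.COLOR_RGB2GRAY).astype(int); print(g[258:276:3,292:314])
print(tri(c,(242.38,227.36),s,(302.7,267.0)))
for d in ((1,0),(0,1),(.783,.622)): a=onz(c,242,227,.057);b=onz(c,242+d[0],227+d[1],.057); print(np.degrees(np.arctan2(*(a-b)[1::-1])))
E
python3 plan.py .498 .289 .046 -42
```

```text
[[198 197 196 194 193 193 191 189 183 177 176 179 180 180 174 176 183 176
  167 157 149 144]
 [194 193 192 188 177 132  91  79  73  69  68  65  64  62  63  77 113 141
  144 140 141 142]
 [186 184 182 183 172 121  70  56  56  57  56  59  57  58  57  67 108 154
  158 151 145 140]
 [181 183 184 180 161 111  67  57  56  58  58  57  58  57  56  65 114 171
  177 177 177 176]
 [179 172 163 157 149 118  73  56  57  57  58  59  59  58  59  64 101 151
  162 160 162 167]
 [161 157 154 154 149 129  82  57  57  58  58  60  61  62  66  71 101 137
  143 145 150 151]]
[0.49931406 0.2904622  0.05740819]
90.58095606032377
2.4502548841140883
52.849783797709286
t 7.3 p [0.5021 0.2846 0.1517] yaw -39.15 tilt [0.0011 0.0004] F [-1.   1.1  0.8] T [-0.02  0.01 -0.05] w 0.498 g 0.0
q [-0.95  0.42  0.47  1.88 -0.24  0.9  -1.05]
shift [ 0.0014 -0.0121  0.2114] turn [ 0.001 -0.002  0.1  ] rows 2.5
```

```bash
python3 plan.py .499 .290 .046 -46
```

```text
t 7.3 p [0.5021 0.2846 0.1517] yaw -39.15 tilt [0.0011 0.0004] F [-1.   1.1  0.8] T [-0.02  0.01 -0.05] w 0.498 g 0.0
q [-0.95  0.42  0.47  1.88 -0.24  0.9  -1.05]
shift [ 0.0042 -0.0118  0.2114] turn [ 0.001 -0.002  0.239] rows 2.5
```

{"name": "play_rows", "arguments": {"steps": [0.004,-0.012,0.04,0,0,0.2,0.004,-0.012,0.09,0,0,0.24,0.004,-0.012,0.14,0,0,0.24,0.004,-0.012,0.19,0,0,0.24,0.004,-0.012,0.21,0,0,0.24]}}

```text
t: 7.72
position: [0.4963, 0.2902, 0.0435]
eef_rot: [2.911, 1.179, -0.006]
wrist_force: [-0.5, -0.7, -0.3]
width: 0.497
grasp_force: 0.0
```

{"name": "play_rows", "arguments": {"steps": [0,0,0,0,0,0,0,0,0,0,0,0]}}

```text
t: 7.88
position: [0.4983, 0.2913, 0.0465]
eef_rot: [2.912, 1.18, 0.001]
wrist_force: [0.7, -0.0, 0.2]
width: 0.502
grasp_force: 0.0
```

```bash
python3 plan.py .499 .290 .046 -46
```

```text
t 7.88 p [0.4983 0.2913 0.0465] yaw -45.89 tilt [0.0005 0.    ] F [ 0.7 -0.   0.2] T [-0.01 -0.07 -0.02] w 0.502 g 0.0
q [-0.92  0.57  0.43  1.95 -0.35  0.7  -1.08]
shift [-0.0009  0.0028  0.0009] turn [ 0.001 -0.001  0.004] rows 0.0
```

Close on the pin.

{"name": "play_rows", "arguments": {"steps": [0,0,0,0,0,0,0,0,0,0,0,0,0,0,0,0,0,0,0,0,0,0,0,0,0,0,0,0,0,0], "hand": 0, "grip_force": 60}}

```text
t: 8.3
position: [0.4999, 0.2911, 0.0474]
eef_rot: [2.911, 1.179, 0.007]
wrist_force: [3.9, -3.8, 3.6]
width: 0.123
grasp_force: 60.9
```

{"name": "play_rows", "arguments": {"steps": [0,0,0,0,0,0,0,0,0,0,0,0,0,0,0,0,0,0]}}

```text
t: 8.55
position: [0.5, 0.2911, 0.0474]
eef_rot: [2.911, 1.179, 0.006]
wrist_force: [3.9, -4.0, 6.8]
width: 0.129
grasp_force: 61.0
```

```bash
python3 plan.py .499 .290 .18 -46
```

```text
t 8.55 p [0.5    0.2911 0.0474] yaw -45.9 tilt [0.0041 0.0006] F [ 3.9 -4.   6.8] T [-0.98 -0.8  -0.  ] w 0.129 g 61.0
q [-0.92  0.56  0.43  1.95 -0.35  0.7  -1.08]
shift [-0.002   0.0009 -0.2652] turn [ 0.005 -0.007  0.003] rows 3.2
```

{"name": "play_rows", "arguments": {"steps": [0,0,-0.03,0,0,0,0,0,-0.1,0,0,0,0,0,-0.18,0,0,0,0,0,-0.26,0,0,0,0,0,-0.32,0,0,0]}}

```text
t: 8.97
position: [0.4971, 0.2928, 0.2088]
eef_rot: [-2.909, -1.181, -0.001]
wrist_force: [1.2, 0.5, 0.2]
width: 0.125
grasp_force: 60.2
```

{"name": "play_rows", "arguments": {"steps": [0,0,0,0,0,0,0,0,0,0,0,0]}}

```text
t: 9.13
position: [0.4974, 0.2932, 0.2076]
eef_rot: [-2.908, -1.182, -0.004]
wrist_force: [-0.4, 0.7, -1.1]
width: 0.131
grasp_force: 60.1
```

```bash
python3 plan.py .498 .08 .21 -25
python3 - <<'E'
from h import *
s=cam("side"); st=env.state(); M=R.from_rotvec(st["eef_rot"]).as_matrix()
u,v=proj(s,st["position"]).astype(int); print(u,v,proj(s,st["position"])); save(s,"s5.png",(u-50,v-35,u+50,v+40),7)
E
```

```text
t 9.13 p [0.4974 0.2932 0.2076] yaw -45.76 tilt [0.0012 0.0036] F [-0.4  0.7 -1.1] T [0.04 0.01 0.04] w 0.131 g 60.1
q [-1.02  0.36  0.53  1.83 -0.21  1.01 -1.2 ]
shift [-0.2966  0.3062 -0.0063] turn [-0.002 -0.007 -0.725] rows 5.1
301 205 [301.57068729 205.44064369]
```

View pics/s5.png

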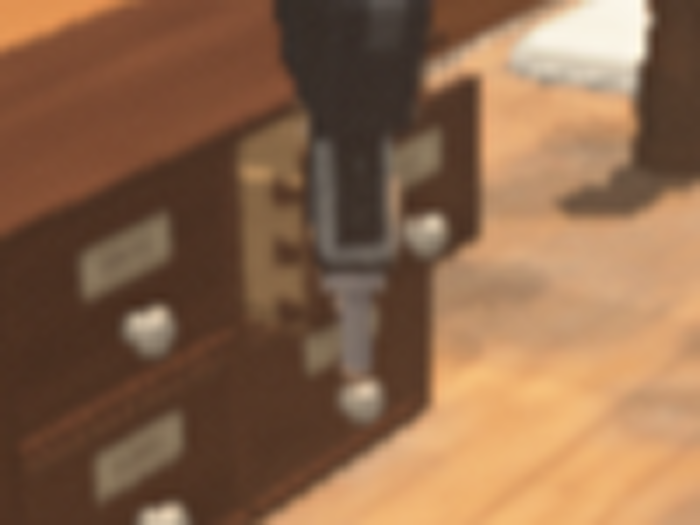

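{"name": "play_rows", "arguments": {"steps": [-0.05,0.05,0,0,0,-0.2,-0.11,0.11,0,0,0,-0.4,-0.17,0.17,0,0,0,-0.6,-0.23,0.23,0,0,0,-0.73,-0.29,0.29,0,0,0,-0.73]}}

```text
t: 9.6
position: [0.4926, 0.0883, 0.2039]
eef_rot: [-2.644, -1.693, 0.007]
wrist_force: [0.9, -0.6, -0.9]
width: 0.125
grasp_force: 60.1
```

```bash
python3 plan.py .4798 -.1475 .19 -4
```

```text
t 9.6 p [0.4926 0.0883 0.2039] yaw -24.72 tilt [-0.0045 -0.0006] F [ 0.9 -0.6 -0.9] T [-0.01 -0.07  0.  ] w 0.125 g 60.1
q [-0.72  0.23  0.54  1.99 -0.14  0.96 -0.54]
shift [-0.439   0.1742  0.0283] turn [-0.009  0.003 -0.723] rows 5.7
```

{"name": "play_rows", "arguments": {"steps": [-0.07,0.028,0,0,0,-0.2,-0.145,0.058,0,0,0,-0.4,-0.22,0.088,0,0,0,-0.6,-0.295,0.118,0,0,0,-0.72,-0.37,0.147,0,0,0,-0.72]}}

```text
t: 10.02
position: [0.4815, -0.1098, 0.2041]
eef_rot: [-2.297, -2.137, 0.003]
wrist_force: [0.8, -0.2, 1.2]
width: 0.126
grasp_force: 60.1
```

{"name": "play_rows", "arguments": {"steps": [-0.04,0.01,0.01,0,0,0,-0.064,0.0,0.02,0,0,0,-0.064,0.0,0.02,0,0,0,-0.064,0,0.02,0,0,0,-0.064,0,0.02,0,0,0]}}

```text
t: 10.43
position: [0.4808, -0.1391, 0.195]
eef_rot: [-2.299, -2.137, 0.001]
wrist_force: [0.3, 0.9, 0.5]
width: 0.129
grasp_force: 60.1
```

```bash
python3 plan.py .4798 -.1475 .14 -4
```

```text
t 10.43 p [ 0.4808 -0.1391  0.195 ] yaw -4.19 tilt [-0.0022  0.0011] F [0.3 0.9 0.5] T [ 0.03  0.01 -0.02] w 0.129 g 60.1
q [-0.31  0.25  0.61  2.01 -0.17  0.94  0.31]
shift [-0.0169 -0.0005  0.1099] turn [-0.004 -0.002 -0.006] rows 1.3
```

{"name": "play_rows", "arguments": {"steps": [-0.017,0,0.03,0,0,0,-0.017,0,0.07,0,0,0,-0.017,0,0.1,0,0,0,-0.017,0,0.1,0,0,0,-0.017,0,0.1,0,0,0]}}

```text
t: 10.85
position: [0.4804, -0.1478, 0.1454]
eef_rot: [-2.299, -2.138, 0.001]
wrist_force: [0.6, -0.2, -0.5]
width: 0.128
grasp_force: 60.1
```

```bash
python3 plan.py .4798 -.1475 .125 -4
```

```text
t 10.85 p [ 0.4804 -0.1478  0.1454] yaw -4.15 tilt [-0.0018  0.0006] F [ 0.6 -0.2 -0.5] T [ 0.01 -0.02  0.05] w 0.128 g 60.1
q [-0.26  0.32  0.58  2.05 -0.24  0.83  0.39]
shift [ 0.0005 -0.0011  0.0409] turn [-0.004 -0.001 -0.005] rows 0.5
```

{"name": "play_rows", "arguments": {"steps": [0,-0.001,0.01,0,0,0,0,-0.001,0.02,0,0,0,0,-0.001,0.03,0,0,0,0,-0.001,0.038,0,0,0,0,-0.001,0.038,0,0,0]}}

```text
t: 11.27
position: [0.4804, -0.148, 0.1264]
eef_rot: [-2.302, -2.137, -0.002]
wrist_force: [1.7, 3.5, -2.3]
width: 0.125
grasp_force: 59.8
```

```bash
python3 plan.py .4798 -.1475 .115 -4
```

```text
t 11.27 p [ 0.4804 -0.148   0.1264] yaw -4.27 tilt [0.0004 0.0017] F [ 1.7  3.5 -2.3] T [ 0.89 -0.59 -0.05] w 0.125 g 59.8
q [-0.24  0.35  0.57  2.07 -0.27  0.79  0.41]
shift [ 0.0009 -0.0012  0.0228] turn [ 0.001 -0.003 -0.009] rows 0.3
```

{"name": "play_rows", "arguments": {"steps": [0.0015,0.0006,0.006,0,0,0,0.0015,0.0006,0.012,0,0,0,0.0015,0.0006,0.018,0,0,0,0.0015,0.0006,0.022,0,0,0,0.0015,0.0006,0.022,0,0,0]}}

```text
t: 11.68
position: [0.4808, -0.1478, 0.1156]
eef_rot: [-2.302, -2.137, -0.002]
wrist_force: [2.1, 4.2, -0.7]
width: 0.125
grasp_force: 60.0
```

```bash
python3 plan.py .4798 -.1475 .101 -4
```

```text
t 11.68 p [ 0.4808 -0.1478  0.1156] yaw -4.27 tilt [0.0006 0.0009] F [ 2.1  4.2 -0.7] T [ 1.2  -0.64  0.04] w 0.125 g 60.0
q [-0.24  0.37  0.56  2.08 -0.28  0.77  0.42]
shift [ 0.0004 -0.002   0.0291] turn [ 0.001 -0.002 -0.009] rows 0.4
```

{"name": "play_rows", "arguments": {"steps": [0.002,0.001,0.006,0,0,0,0.002,0.001,0.012,0,0,0,0.002,0.001,0.018,0,0,0,0.002,0.001,0.023,0,0,0,0.002,0.001,0.023,0,0,0]}}

```text
t: 12.1
position: [0.4809, -0.1475, 0.1038]
eef_rot: [-2.303, -2.137, 0.0]
wrist_force: [3.3, 3.7, -3.5]
width: 0.133
grasp_force: 59.7
```

```bash
python3 plan.py .4798 -.1475 .101 -4
```

```text
t 12.1 p [ 0.4809 -0.1475  0.1038] yaw -4.29 tilt [-0.0002 -0.0001] F [ 3.3  3.7 -3.5] T [ 0.93 -0.69 -0.02] w 0.133 g 59.7
q [-0.23  0.39  0.55  2.09 -0.3   0.74  0.44]
shift [-0.0002 -0.0022  0.0056] turn [-0.    0.   -0.01] rows 0.1
```

{"name": "play_rows", "arguments": {"steps": [0.001,0.001,0.003,0,0,0,0.001,0.001,0.006,0,0,0,0.001,0.001,0.006,0,0,0]}}

```text
t: 12.35
position: [0.4811, -0.1475, 0.1014]
eef_rot: [-2.303, -2.136, 0.001]
wrist_force: [0.4, 3.3, 2.3]
width: 0.133
grasp_force: 60.3
```

{"name": "play_rows", "arguments": {"steps": [0,0,0.002,0,0,0,0,0,0.004,0,0,0,0,0,0.004,0,0,0]}}

```text
t: 12.6
position: [0.482, -0.1476, 0.101]
eef_rot: [2.303, 2.136, 0.002]
wrist_force: [-2.6, 3.6, 16.0]
width: 0.13
grasp_force: 62.7
```

```bash
python3 plan.py .4798 -.1475 .101 -4
```

```text
t 12.6 p [ 0.482  -0.1476  0.101 ] yaw -4.32 tilt [0.0013 0.0009] F [-2.6  3.6 16. ] T [ 0.97  0.53 -0.03] w 0.13 g 62.7
q [-0.22  0.39  0.55  2.09 -0.3   0.74  0.44]
shift [-0.0002 -0.0044  0.0001] turn [ 0.003 -0.002 -0.011] rows 0.1
```

{"name": "play_rows", "arguments": {"steps": [0,0,-0.002,0,0,0,0,0,-0.002,0,0,0,0,0,-0.002,0,0,0,0,0,-0.002,0,0,0], "hand": 0.5}}

```text
t: 12.93
position: [0.4808, -0.1477, 0.1001]
eef_rot: [-2.304, -2.136, 0.002]
wrist_force: [-0.2, -0.1, -0.8]
width: 0.502
grasp_force: 0.0
```

{"name": "play_rows", "arguments": {"steps": [0,0,-0.04,0,0,0,0,0,-0.1,0,0,0,0,0,-0.17,0,0,0,0,0,-0.2,0,0,0,0,0,-0.2,0,0,0]}}

```text
t: 13.35
position: [0.4835, -0.1483, 0.2037]
eef_rot: [2.299, 2.132, 0.007]
wrist_force: [0.4, 1.0, -0.3]
width: 0.502
grasp_force: 0.0
```

```bash
python3 plan.py .4745 -.237 .20 30
python3 - <<'E'
from h import *
c=cam("top"); g=cv2.cvtColor(c["frame"],cv2.COLOR_RGB2GRAY).astype(int)
s=cam("side"); h=cv2.cvtColor(s["frame"],cv2.COLOR_RGB2GRAY).astype(int)
P=[.4805,-.1475]
for z in (.09,.111,.128): print(z,proj(s,P+[z]).round(1))
u,v=proj(s,P+[.105]).astype(int); print(u,v); print(h[v-9:v+8,u-9:u+10])
E
```

```text
t 13.35 p [ 0.4835 -0.1483  0.2037] yaw -4.32 tilt [ 0.0071 -0.0009] F [ 0.4  1.  -0.3] T [-0.03 -0.   -0.01] w 0.502 g 0.0
q [-0.31  0.24  0.62  1.99 -0.17  0.95  0.32]
shift [-0.1782 -0.0046  0.0075] turn [ 0.014  0.005 -1.198] rows 2.1
0.09 [384.4 194.9]
0.111 [384.7 188.5]
0.128 [384.9 183.2]
384 190
[[235 231 225 221 212 201 193 182 176 177 178 174 161 129 115 114 114 120
  125]
 [244 244 242 241 238 236 235 229 217 207 200 188 165 125 114 116 113 116
  124]
 [237 239 240 241 241 243 244 235 198 173 167 153 133 115 113 114 114 115
  124]
 [222 226 228 230 231 234 229 189 123  97  93  87  88 105 113 115 115 120
  123]
 [211 212 214 215 217 219 201 127  67  55  56  56  75 106 118 121 118 121
  121]
 [209 206 207 206 210 213 193 113  57  55  56  57  79 112 122 125 119 118
  120]
 [195 198 207 209 218 224 205 128  65  55  56  61  88 123 124 124 120 117
  120]
 [178 184 192 192 196 199 179 118  66  57  56  64 100 139 137 127 124 121
  123]
 [174 174 174 165 160 153 133  94  63  56  56  66 105 149 152 143 142 137
  135]
 [176 173 163 148 146 139 119  88  62  56  55  66 113 163 167 152 150 151
  151]
 [179 171 149 134 143 139 119  89  62  56  56  75 144 213 214 179 170 169
  155]
 [176 162 132 126 144 138 117  83  61  55  56  88 168 236 239 226 223 210
  161]
 [171 153 120 126 144 137 114  80  57  56  69 113 181 233 238 233 229 199
  144]
 [167 152 123 129 144 136 115  86  69  71  98 146 191 226 225 208 183 143
  104]
 [168 158 140 137 144 134 120 106 101 100 118 165 201 217 196 156 122  94
   74]
 [173 163 150 148 145 132 124 130 140 133 147 190 206 193 156 119  85  66
   61]
 [179 173 164 159 148 133 135 163 181 160 163 185 176 152 134 131 106  95
   69]]
```

{"name": "play_rows", "arguments": {"steps": [-0.04,0,0,0,0,-0.2,-0.09,-0.001,0,0,0,-0.4,-0.14,-0.003,0,0,0,-0.6,-0.17,-0.004,0,0,0,-0.8,-0.178,-0.005,0,0,0,-1], "hand": 1}}

```text
t: 13.87
position: [0.4701, -0.2387, 0.1985]
eef_rot: [-1.701, -2.638, 0.005]
wrist_force: [0.5, 0.5, 0.1]
width: 1.0
grasp_force: 0.0
```

{"name": "play_rows", "arguments": {"steps": [0,0,0,0,0,-0.2,0,0,0,0,0,-0.2,0,0,0,0,0,-0.2,0,0,0,0,0,-0.2]}}

```text
t: 14.2
position: [0.4717, -0.2353, 0.1993]
eef_rot: [-1.57, -2.719, 0.001]
wrist_force: [0.0, 0.7, 1.0]
width: 1.001
grasp_force: 0.0
```

```bash
python3 plan.py .4742 -.237 .096 30
```

```text
t 14.2 p [ 0.4717 -0.2353  0.1993] yaw 29.98 tilt [-0.002   0.0006] F [0.  0.7 1. ] T [0.02 0.02 0.  ] w 1.001 g 0.0
q [-0.05  0.28  0.53  1.94 -0.17  0.96  1.08]
shift [-0.0058  0.0029  0.2066] turn [-0.003 -0.003 -0.001] rows 2.5
```

{"name": "play_rows", "arguments": {"steps": [-0.006,0.003,0.05,0,0,0,-0.006,0.003,0.1,0,0,0,-0.006,0.003,0.15,0,0,0,-0.006,0.003,0.195,0,0,0,-0.006,0.003,0.212,0,0,0]}}

```text
t: 14.62
position: [0.4731, -0.236, 0.0912]
eef_rot: [-1.566, -2.716, 0.002]
wrist_force: [-0.3, -0.0, 0.2]
width: 1.003
grasp_force: 0.0
```

{"name": "play_rows", "arguments": {"steps": [0,0,0,0,0,0,0,0,0,0,0,0,0,0,0,0,0,0]}}

```text
t: 14.87
position: [0.4759, -0.238, 0.0956]
eef_rot: [1.568, 2.72, 0.001]
wrist_force: [-0.2, 0.4, -0.2]
width: 1.0
grasp_force: 0.0
```

```bash
python3 plan.py .4742 -.237 .093 30
```

```text
t 14.87 p [ 0.4759 -0.238   0.0956] yaw 30.06 tilt [ 0.0021 -0.0008] F [-0.2  0.4 -0.2] T [-0.07 -0.03  0.06] w 1.0 g 0.0
q [ 0.01  0.43  0.47  2.03 -0.29  0.75  1.19]
shift [ 0.0035 -0.002   0.0051] turn [0.003 0.003 0.002] rows 0.1
```

Adjust to centre and close with 40 N.

{"name": "play_rows", "arguments": {"steps": [0.003,-0.002,0.005,0,0,0,0.003,-0.002,0.005,0,0,0]}}

```text
t: 15.03
position: [0.4736, -0.2368, 0.0926]
eef_rot: [1.568, 2.721, 0.001]
wrist_force: [0.1, 0.9, -0.9]
width: 1.005
grasp_force: 0.0
```

{"name": "play_rows", "arguments": {"steps": [0,0,0,0,0,0,0,0,0,0,0,0,0,0,0,0,0,0,0,0,0,0,0,0,0,0,0,0,0,0], "hand": 0, "grip_force": 40}}

```text
t: 15.45
position: [0.4753, -0.236, 0.0931]
eef_rot: [1.567, 2.72, 0.004]
wrist_force: [0.5, 2.9, 5.5]
width: 0.63
grasp_force: 41.3
```

```bash
python3 plan.py .4742 -.237 .093 30
```

```text
t 15.45 p [ 0.4753 -0.236   0.0931] yaw 30.1 tilt [0.0035 0.001 ] F [0.5 2.9 5.5] T [ 0.67 -0.34 -0.12] w 0.63 g 41.3
q [ 0.01  0.43  0.47  2.03 -0.29  0.74  1.19]
shift [-0.0006 -0.0028  0.0002] turn [0.007 0.002 0.004] rows 0.0
```

{"name": "play_rows", "arguments": {"steps": [0,0,0,0,0,0.1,0,0,0,0,0,0.22,0,0,0,0,0,0.35,0,0,0,0,0,0.48,0,0,0,0,0,0.6]}}

```text
t: 15.87
position: [0.4756, -0.236, 0.0931]
eef_rot: [1.957, 2.454, 0.004]
wrist_force: [0.9, 4.2, 6.0]
width: 0.629
grasp_force: 41.1
```

{"name": "play_rows", "arguments": {"steps": [0,0,0,0,0,0,0,0,0,0,0,0]}}

```text
t: 16.03
position: [0.4755, -0.236, 0.0931]
eef_rot: [1.956, 2.455, 0.005]
wrist_force: [1.0, 3.1, 6.5]
width: 0.632
grasp_force: 41.4
```

```bash
python3 plan.py .4753 -.236 .093 12.81
```

```text
t 16.03 p [ 0.4755 -0.236   0.0931] yaw 12.92 tilt [0.0038 0.0008] F [1.  3.1 6.5] T [ 0.67 -0.44 -0.08] w 0.632 g 41.4
q [-0.05  0.45  0.55  2.03 -0.34  0.75  0.94]
shift [ 0.0001 -0.0004  0.0002] turn [0.008 0.    0.004] rows 0.0
```

{"name": "play_rows", "arguments": {"steps": [0,0,0,0,0,0.12,0,0,0,0,0,0.24,0,0,0,0,0,0.36,0,0,0,0,0,0.48,0,0,0,0,0,0.6]}}

```text
t: 16.45
position: [0.4758, -0.236, 0.0932]
eef_rot: [2.302, 2.134, 0.005]
wrist_force: [0.8, 3.5, 5.5]
width: 0.633
grasp_force: 41.2
```

```bash
python3 plan.py .4753 -.236 .093 -4.4
```

```text
t 16.45 p [ 0.4758 -0.236   0.0932] yaw -4.32 tilt [0.0042 0.0005] F [0.8 3.5 5.5] T [ 0.58 -0.56  0.26] w 0.633 g 41.2
q [-0.1   0.46  0.63  2.04 -0.4   0.76  0.69]
shift [-0.0001 -0.0011  0.0003] turn [ 0.008 -0.002  0.003] rows 0.0
```

```bash
cat > tq.py <<'E'
from h import *
a=[]
for i in range(4):
    s=env.state(); a.append([s["torque"][2],s["joint_efforts"][6],np.degrees(np.arctan2(*R.from_rotvec(s["eef_rot"]).as_matrix()[1::-1,1]))])
    if i<3: cams.camera("side")
print(round(s["t"],2),np.array(a).T.round(3).tolist())
E
python3 tq.py
```

```text
16.6 [[0.258, 0.018, -0.073, -0.008], [0.21, -0.204, -0.109, 0.041], [-4.321, -4.466, -4.292, -4.251]]
```

{"name": "play_rows", "arguments": {"steps": [0,0,0,0,0,0.01,0,0,0,0,0,0.02], "grip_force": 30}}

```text
t: 16.77
position: [0.4758, -0.236, 0.0931]
eef_rot: [2.31, 2.126, 0.005]
wrist_force: [1.9, 2.9, 6.3]
width: 0.628
grasp_force: 41.4
```

```bash
python3 tq.py
```

```text
16.92 [[0.231, 0.167, 0.13, 0.143], [-0.223, -0.202, -0.149, -0.152], [-4.752, -4.76, -4.758, -4.759]]
```

{"name": "play_rows", "arguments": {"steps": [0,0,0,0,0,-0.002,0,0,0,0,0,-0.004]}}

```text
t: 17.08
position: [0.4758, -0.236, 0.0931]
eef_rot: [2.309, 2.127, 0.006]
wrist_force: [2.3, 2.7, 5.8]
width: 0.629
grasp_force: 41.4
```

```bash
python3 tq.py
```

```text
17.23 [[0.041, 0.089, 0.094, 0.032], [-0.024, -0.035, -0.049, -0.048], [-4.677, -4.676, -4.676, -4.675]]
```

{"name": "play_rows", "arguments": {"steps": [0,0,0,0,0,0.04,0,0,0,0,0,0.08,0,0,0,0,0,0.12,0,0,0,0,0,0.14,0,0,0,0,0,0.15]}}

```text
t: 17.65
position: [0.4759, -0.236, 0.0931]
eef_rot: [2.386, 2.04, 0.005]
wrist_force: [2.1, 3.3, 6.0]
width: 0.629
grasp_force: 41.3
```

```bash
sed -i 's/range(4)/range(2)/; s/i<3/i<1/' tq.py; python3 tq.py
```

```text
17.7 [[0.236, 0.155], [-0.243, -0.202], [-8.938, -8.941]]
```

{"name": "play_rows", "arguments": {"steps": [0,0,0,0,0,0.014,0,0,0,0,0,0.028,0,0,0,0,0,0.042,0,0,0,0,0,0.042]}}

```text
t: 18.03
position: [0.4759, -0.236, 0.0931]
eef_rot: [2.407, 2.015, 0.006]
wrist_force: [2.2, 2.5, 6.2]
width: 0.629
grasp_force: 41.4
```

```bash
python3 tq.py
```

```text
18.08 [[0.112, 0.143], [-0.151, -0.135], [-10.144, -10.148]]
```

{"name": "play_rows", "arguments": {"steps": [0,0,0,0,0,0.016,0,0,0,0,0,0.031,0,0,0,0,0,0.046,0,0,0,0,0,0.046]}}

```text
t: 18.42
position: [0.4759, -0.236, 0.0931]
eef_rot: [2.431, 1.987, 0.006]
wrist_force: [1.2, 3.9, 6.0]
width: 0.633
grasp_force: 41.4
```

```bash
python3 tq.py
```

```text
18.47 [[0.086, 0.061], [-0.143, -0.126], [-11.469, -11.467]]
```

{"name": "play_rows", "arguments": {"steps": [0,0,0,0,0,0.016,0,0,0,0,0,0.031,0,0,0,0,0,0.046,0,0,0,0,0,0.046]}}

```text
t: 18.8
position: [0.476, -0.236, 0.0931]
eef_rot: [2.453, 1.959, 0.006]
wrist_force: [2.4, 3.9, 6.0]
width: 0.634
grasp_force: 41.4
```

```bash
python3 tq.py
```

```text
18.85 [[0.144, 0.14], [-0.143, -0.125], [-12.779, -12.785]]
```

{"name": "play_rows", "arguments": {"steps": [0,0,0,0,0,0.016,0,0,0,0,0,0.031,0,0,0,0,0,0.046,0,0,0,0,0,0.046]}}

```text
t: 19.18
position: [0.476, -0.236, 0.0931]
eef_rot: [2.476, 1.93, 0.006]
wrist_force: [1.9, 4.0, 5.1]
width: 0.637
grasp_force: 41.4
```

```bash
python3 tq.py
```

```text
19.23 [[0.141, 0.171], [-0.142, -0.125], [-14.104, -14.102]]
```

{"name": "play_rows", "arguments": {"steps": [0,0,0,0,0,0.016,0,0,0,0,0,0.031,0,0,0,0,0,0.046,0,0,0,0,0,0.046]}}

```text
t: 19.57
position: [0.476, -0.236, 0.0931]
eef_rot: [2.498, 1.902, 0.006]
wrist_force: [2.1, 3.7, 6.1]
width: 0.627
grasp_force: 41.4
```

```bash
python3 tq.py
```

```text
19.62 [[0.095, 0.112], [-0.142, -0.125], [-15.419, -15.417]]
```

{"name": "play_rows", "arguments": {"steps": [0,0,0,0,0,0.016,0,0,0,0,0,0.031,0,0,0,0,0,0.046,0,0,0,0,0,0.046]}}

```text
t: 19.95
position: [0.476, -0.236, 0.0931]
eef_rot: [2.519, 1.873, 0.006]
wrist_force: [1.9, 2.8, 5.9]
width: 0.633
grasp_force: 41.4
```

```bash
python3 tq.py
```

```text
20.0 [[0.126, 0.094], [-0.142, -0.125], [-16.736, -16.737]]
```

{"name": "play_rows", "arguments": {"steps": [0,0,0,0,0,0.016,0,0,0,0,0,0.031,0,0,0,0,0,0.046,0,0,0,0,0,0.046]}}

```text
t: 20.33
position: [0.476, -0.236, 0.0931]
eef_rot: [2.541, 1.844, 0.006]
wrist_force: [2.6, 3.4, 6.3]
width: 0.63
grasp_force: 41.4
```

```bash
python3 tq.py
```

```text
20.38 [[0.132, 0.146], [-0.142, -0.125], [-18.05, -18.055]]
```

{"name": "play_rows", "arguments": {"steps": [0,0,0,0,0,0.016,0,0,0,0,0,0.031,0,0,0,0,0,0.046,0,0,0,0,0,0.046]}}

```text
t: 20.72
position: [0.4761, -0.236, 0.0932]
eef_rot: [2.562, 1.815, 0.006]
wrist_force: [2.6, 2.6, 5.3]
width: 0.631
grasp_force: 41.4
```

```bash
python3 tq.py
```

```text
20.77 [[0.124, 0.112], [-0.142, -0.125], [-19.368, -19.37]]
```

{"name": "play_rows", "arguments": {"steps": [0,0,0,0,0,0.016,0,0,0,0,0,0.031,0,0,0,0,0,0.046,0,0,0,0,0,0.046]}}

```text
t: 21.1
position: [0.4761, -0.2361, 0.0931]
eef_rot: [2.582, 1.785, 0.006]
wrist_force: [2.0, 3.9, 5.6]
width: 0.635
grasp_force: 41.4
```

```bash
python3 tq.py
```

```text
21.15 [[0.082, 0.107], [-0.142, -0.125], [-20.682, -20.688]]
```

{"name": "play_rows", "arguments": {"steps": [0,0,0,0,0,0.016,0,0,0,0,0,0.031,0,0,0,0,0,0.046,0,0,0,0,0,0.046]}}

```text
t: 21.48
position: [0.4761, -0.2361, 0.0931]
eef_rot: [2.603, 1.755, 0.006]
wrist_force: [2.0, 2.7, 5.8]
width: 0.636
grasp_force: 41.4
```

```bash
python3 tq.py
```

```text
21.53 [[0.144, 0.153], [-0.142, -0.125], [-22.004, -22.005]]
```

{"name": "play_rows", "arguments": {"steps": [0,0,0,0,0,0.016,0,0,0,0,0,0.031,0,0,0,0,0,0.046,0,0,0,0,0,0.046]}}

```text
t: 21.87
position: [0.4761, -0.2361, 0.0931]
eef_rot: [2.623, 1.725, 0.006]
wrist_force: [2.2, 3.0, 5.9]
width: 0.631
grasp_force: 41.4
```

```bash
python3 tq.py
```

```text
21.92 [[0.102, 0.183], [-0.142, -0.125], [-23.318, -23.319]]
```

{"name": "play_rows", "arguments": {"steps": [0,0,0,0,0,0.016,0,0,0,0,0,0.031,0,0,0,0,0,0.046,0,0,0,0,0,0.046]}}

```text
t: 22.25
position: [0.4761, -0.2361, 0.0931]
eef_rot: [2.642, 1.695, 0.006]
wrist_force: [2.2, 2.7, 5.0]
width: 0.633
grasp_force: 41.4
```

```bash
python3 tq.py
```

```text
22.3 [[0.142, 0.098], [-0.142, -0.125], [-24.636, -24.638]]
```

{"name": "play_rows", "arguments": {"steps": [0,0,0,0,0,0.016,0,0,0,0,0,0.031,0,0,0,0,0,0.046,0,0,0,0,0,0.046]}}

```text
t: 22.63
position: [0.4761, -0.2361, 0.0931]
eef_rot: [2.662, 1.665, 0.006]
wrist_force: [2.2, 3.2, 5.4]
width: 0.629
grasp_force: 41.4
```

```bash
python3 tq.py
```

```text
22.68 [[0.196, 0.096], [-0.142, -0.125], [-25.955, -25.957]]
```

{"name": "play_rows", "arguments": {"steps": [0,0,0,0,0,0.016,0,0,0,0,0,0.031,0,0,0,0,0,0.046,0,0,0,0,0,0.046]}}

```text
t: 23.02
position: [0.4762, -0.2361, 0.0931]
eef_rot: [2.681, 1.634, 0.006]
wrist_force: [3.6, 3.4, 5.3]
width: 0.633
grasp_force: 41.4
```

```bash
python3 tq.py
```

```text
23.07 [[0.111, 0.095], [-0.142, -0.125], [-27.273, -27.273]]
```

{"name": "play_rows", "arguments": {"steps": [0,0,0,0,0,0.016,0,0,0,0,0,0.031,0,0,0,0,0,0.046,0,0,0,0,0,0.046]}}

```text
t: 23.4
position: [0.4762, -0.2361, 0.0931]
eef_rot: [2.699, 1.603, 0.007]
wrist_force: [2.9, 2.9, 5.6]
width: 0.633
grasp_force: 41.4
```

```bash
python3 tq.py
```

```text
23.45 [[0.099, 0.154], [-0.142, -0.125], [-28.588, -28.593]]
```

{"name": "play_rows", "arguments": {"steps": [0,0,0,0,0,0.016,0,0,0,0,0,0.031,0,0,0,0,0,0.046,0,0,0,0,0,0.046]}}

```text
t: 23.78
position: [0.4762, -0.2361, 0.0931]
eef_rot: [2.718, 1.572, 0.007]
wrist_force: [2.7, 2.6, 5.0]
width: 0.634
grasp_force: 41.3
```

```bash
python3 tq.py
```

```text
23.83 [[0.143, 0.141], [-0.142, -0.125], [-29.906, -29.909]]
```

{"name": "play_rows", "arguments": {"steps": [0,0,0,0,0,0.016,0,0,0,0,0,0.031,0,0,0,0,0,0.046,0,0,0,0,0,0.046]}}

```text
t: 24.17
position: [0.4762, -0.2361, 0.0932]
eef_rot: [2.735, 1.541, 0.007]
wrist_force: [3.3, 3.0, 6.2]
width: 0.634
grasp_force: 41.3
```

```bash
python3 tq.py
```

```text
24.22 [[0.124, 0.126], [-0.142, -0.125], [-31.222, -31.221]]
```

{"name": "play_rows", "arguments": {"steps": [0,0,0,0,0,0.016,0,0,0,0,0,0.031,0,0,0,0,0,0.046,0,0,0,0,0,0.046]}}

```text
t: 24.55
position: [0.4763, -0.2361, 0.0932]
eef_rot: [2.753, 1.509, 0.007]
wrist_force: [2.2, 1.8, 5.9]
width: 0.631
grasp_force: 41.3
```

```bash
python3 tq.py
```

```text
24.6 [[0.083, 0.096], [-0.142, -0.125], [-32.54, -32.54]]
```

{"name": "play_rows", "arguments": {"steps": [0,0,0,0,0,0.016,0,0,0,0,0,0.031,0,0,0,0,0,0.046,0,0,0,0,0,0.046]}}

```text
t: 24.93
position: [0.4763, -0.2362, 0.0931]
eef_rot: [2.77, 1.477, 0.007]
wrist_force: [2.5, 2.5, 5.3]
width: 0.635
grasp_force: 41.3
```

```bash
python3 tq.py
```

```text
24.98 [[0.122, 0.102], [-0.142, -0.125], [-33.855, -33.856]]
```

{"name": "play_rows", "arguments": {"steps": [0,0,0,0,0,0.016,0,0,0,0,0,0.031,0,0,0,0,0,0.046,0,0,0,0,0,0.046]}}

```text
t: 25.32
position: [0.4763, -0.2362, 0.0932]
eef_rot: [2.787, 1.445, 0.007]
wrist_force: [3.1, 2.9, 5.9]
width: 0.635
grasp_force: 41.3
```

```bash
python3 tq.py
```

```text
25.37 [[0.182, 0.15], [-0.142, -0.125], [-35.174, -35.177]]
```

{"name": "play_rows", "arguments": {"steps": [0,0,0,0,0,0.016,0,0,0,0,0,0.031,0,0,0,0,0,0.046,0,0,0,0,0,0.046]}}

```text
t: 25.7
position: [0.4763, -0.2362, 0.0931]
eef_rot: [2.803, 1.413, 0.007]
wrist_force: [2.6, 3.0, 4.5]
width: 0.628
grasp_force: 41.3
```

```bash
python3 tq.py
```

```text
25.75 [[0.132, 0.106], [-0.142, -0.125], [-36.496, -36.493]]
```

{"name": "play_rows", "arguments": {"steps": [0,0,0,0,0,0.016,0,0,0,0,0,0.031,0,0,0,0,0,0.046,0,0,0,0,0,0.046]}}

```text
t: 26.08
position: [0.4763, -0.2362, 0.0932]
eef_rot: [2.819, 1.381, 0.007]
wrist_force: [2.5, 3.3, 4.8]
width: 0.63
grasp_force: 41.3
```

```bash
python3 tq.py
```

```text
26.13 [[0.084, 0.17], [-0.142, -0.125], [-37.808, -37.809]]
```

{"name": "play_rows", "arguments": {"steps": [0,0,0,0,0,0.016,0,0,0,0,0,0.031,0,0,0,0,0,0.046,0,0,0,0,0,0.046]}}

```text
t: 26.47
position: [0.4763, -0.2362, 0.0931]
eef_rot: [2.835, 1.348, 0.007]
wrist_force: [2.7, 2.4, 5.5]
width: 0.633
grasp_force: 41.3
```

```bash
python3 tq.py
```

```text
26.52 [[0.166, 0.149], [-0.143, -0.125], [-39.137, -39.135]]
```

{"name": "play_rows", "arguments": {"steps": [0,0,0,0,0,0.016,0,0,0,0,0,0.031,0,0,0,0,0,0.046,0,0,0,0,0,0.046]}}

```text
t: 26.85
position: [0.4763, -0.2362, 0.0931]
eef_rot: [2.851, 1.316, 0.007]
wrist_force: [3.2, 3.5, 5.9]
width: 0.632
grasp_force: 41.4
```

```bash
python3 tq.py
```

```text
26.9 [[0.124, 0.147], [-0.142, -0.125], [-40.454, -40.456]]
```

{"name": "play_rows", "arguments": {"steps": [0,0,0,0,0,0.016,0,0,0,0,0,0.031,0,0,0,0,0,0.046,0,0,0,0,0,0.046]}}

```text
t: 27.23
position: [0.4763, -0.2363, 0.0932]
eef_rot: [2.866, 1.283, 0.007]
wrist_force: [3.7, 2.8, 5.2]
width: 0.632
grasp_force: 41.4
```

```bash
python3 tq.py
```

```text
27.28 [[0.086, 0.065], [-0.142, -0.125], [-41.773, -41.772]]
```

{"name": "play_rows", "arguments": {"steps": [0,0,0,0,0,0.016,0,0,0,0,0,0.031,0,0,0,0,0,0.046,0,0,0,0,0,0.046]}}

```text
t: 27.62
position: [0.4763, -0.2363, 0.0931]
eef_rot: [2.877, 1.256, 0.005]
wrist_force: [2.4, 2.5, 5.7]
width: 0.635
grasp_force: 41.4
```

```bash
python3 tq.py
```

```text
27.67 [[1.053, 0.997], [-1.021, -0.996], [-42.841, -42.839]]
```

{"name": "play_rows", "arguments": {"steps": [0,0,0,0,0,0,0,0,0,0,0,0,0,0,0,0,0,0,0,0,0,0,0,0,0,0,0,0,0,0], "hand": 1}}

```text
t: 28.08
position: [0.4729, -0.2369, 0.0917]
eef_rot: [-2.883, -1.246, 0.001]
wrist_force: [-0.4, -0.4, -0.6]
width: 1.0
grasp_force: 0.0
```

{"name": "play_rows", "arguments": {"steps": [0,0,-0.03,0,0,0,0,0,-0.09,0,0,0,0,0,-0.16,0,0,0,0,0,-0.22,0,0,0,0,0,-0.26,0,0,0]}}

```text
t: 28.5
position: [0.4738, -0.2379, 0.2245]
eef_rot: [2.882, 1.245, 0.003]
wrist_force: [0.9, -0.4, 0.1]
width: 0.999
grasp_force: 0.0
```

{"name": "play_rows", "arguments": {"steps": [0.05,-0.05,0,0,0,0,0.1,-0.1,0,0,0,0,0.15,-0.15,0,0,0,0,0.2,-0.2,0,0,0,0,0.25,-0.25,0,0,0,0]}}

```text
t: 28.92
position: [0.4672, -0.0588, 0.2218]
eef_rot: [-2.883, -1.246, -0.0]
wrist_force: [1.0, 0.8, 0.9]
width: 1.0
grasp_force: 0.0
```

{"name": "play_rows", "arguments": {"steps": [0,0,0,0,0,0,0,0,0,0,0,0,0,0,0,0,0,0]}}

```text
t: 29.17
position: [0.4677, -0.0607, 0.2219]
eef_rot: [2.883, 1.247, -0.0]
wrist_force: [0.4, -0.4, -0.5]
width: 0.999
grasp_force: 0.0
```

```bash
python3 plan.py .47 0 .2 -43
python3 - <<'E'
from h import *
c=cam("top"); s=cam("side")
im=np.zeros((590,800,3),np.uint8)
im[:280,:520]=cv2.resize(c["frame"][200:270,350:480],None,fx=4,fy=4,interpolation=cv2.INTER_CUBIC)
im[290:590,:400]=cv2.resize(s["frame"][155:230,330:430],None,fx=4,fy=4,interpolation=cv2.INTER_CUBIC)
cv2.imwrite("pics/end.png",im[:,:,::-1])
E
```

```text
t 29.17 p [ 0.4677 -0.0607  0.2219] yaw -43.22 tilt [-0.     -0.0002] F [ 0.4 -0.4 -0.5] T [-0.01 -0.06 -0.  ] w 0.999 g 0.0
q [-0.82  0.2   1.    2.05 -0.2   0.99 -0.47]
shift [ 0.0916 -0.0797  0.0438] turn [ 0.     0.    -0.008] rows 1.5
```

View pics/end.png

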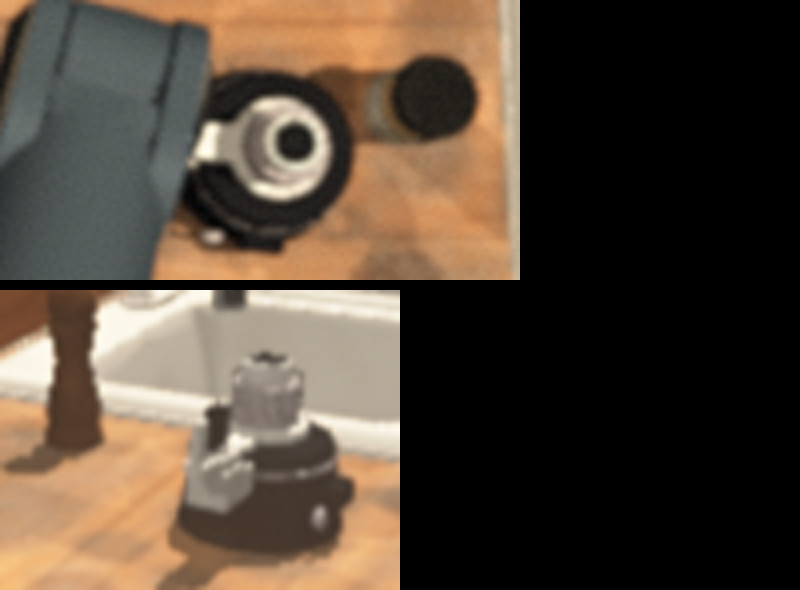

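The side view shows the black pin grip standing on the arm at crop (217,425), the arm straight over the ear, and the jar and mill where they were. The gripper is clear of everything, so I'm handing in.

```bash
python3 -c "
from workcell import ticket
print(ticket.finish_job())"
```

```text
the job is handed in; nothing more can be done
None
```

I handed the job in at about 29 s: the arm is against its stop, the pin is fully down in the ear and still in place, and the lock ring is snug at the end of its travel at about 1.0 N m; the hand-in gave no verdict.

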